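Clamp a short offcut in the saw sled with its wing screw

ROBOT

A 6-joint arm with a two-finger parallel gripper is mounted at the origin on a cart in front of the work surface, level with it; the furniture and walls round the work are solid. World frame = base frame: x ahead of the robot, y to its left, z up, the work surface at z = 0. Lengths are in m, angles in rad, forces in N, time in s.
With the tool pointing down it reaches from about 0.375 to 0.9 m from the base axis. Payload 3.1 kg.
Tool frame: the origin (TCP) lies between the finger pads; the fingertips stand 11 mm ahead of it and the grasp point (between the pads) lies 8 mm behind it; z points along the fingers, y is the line along which they close (so a half turn about z gives the same grasp; the last joint's range is limited). The gripper opens to 87 mm and grips with 3 to 60 N. Pads are 19 mm wide; open, the fingers measure 117 mm over their backs; the gripper's body (75 mm by 190 mm) begins 51 mm behind the grasp point.
Start: joints at [-1.462, 0.527, 1.433, -0, 1.181, -0.178], TCP at [0.177, -0.599, 0.195] pointing down, gripper open.
Joint ranges: [-3.08, 3.08], [-0.75, 2.2], [0.22, 2.44], [-1.43, 4.57], [0, 2.65], [-2.85, 2.85]. Speed limits (rad/s): [2.79, 2.79, 3.14, 3.14, 3.14, 3.14].

INTERFACE

Orientations are given as a unit quaternion [x, y, z, w].
In Python, from rig import get_obs, camera, hand_in gives the robot as it stands.
- The arm moves only by the shell command python3 -m pendant 'ROWS' [FORCE]. ROWS is JSON, a list that holds one entry, the list of rows, each a list of 7 numbers: the shift along the tool's x, y, z in m, then the turn, a rotation vector about the tool's x, y, z in degrees, then the opening, from 0 (shut) to 1 (fully open). In form: [[[x, y, z, ax, ay, az, fingers], ...]]. A call has exactly 5 rows; each row shifts and turns the commanded pose from where the row before left it, along the tool's axes as they then stand; what a row does not reach is not made up. A row lasts 1/8 s, in which the tool goes at most 62.5 mm and 10.7 degrees, less where a joint would pass 70% of its speed; a pose out of reach is approached as far as the arm can. A call with a gripper value outside its range is refused whole. The fingers move at their own pace and stop on an object; FORCE is the grip in N (left out, the last holds). Time passes only in rows, so rows that do not move let the fingers close, or fill a call up. It gives the time, the measured TCP pose, the force, the opening and the grip force at its end, in the units of the state.
- get_obs(): the state, without advancing time (a new reading comes with each control period).
- camera(name): name is "scene" or "side" or "wrist"; returns a dict with "img" (400x640x3 uint8, red, green, blue), "intrinsics" (3x3 intrinsics, pixels), "R" (3x3) and "t" (3): a world point X has camera coordinates R X + t; the wrist camera has in their place "T_tool_cam" (4x4, takes a point from camera to tool coordinates, whose origin is the TCP and whose axes are the flange's). Camera axes: x right, y down, z forward; pixel columns grow to the right and rows downward; lengths in m; the calibration is good to about 2 mm. A picture is of the moment at which its call begins: read the wrist's pose just before it. There is no depth.
- hand_in(): hands the job in; it is judged then, once.
The state is a dict: "time": time; "q": joint angles; "joint_velocities": joint speeds; "joint_torque": joint torques, N m; "position": TCP position; "tool_rot": TCP orientation; "ft_force": force on the tool from outside, world axes, zero at the start; "moment": the same for the moment, N m; "grip_width": finger opening in m; "grip_force": force on a finger pad.
Only numpy, scipy, OpenCV 4.12 (cv2) and the standard library are available. Lean on these libraries where they do the work, as an engineer would, in place of code of your own. Each camera call takes 0.05 s, during which the arm holds its last target. There are 200 camera calls.

TASK

Ready the short wooden offcut for a trim cut in the little sled: with the fingertips push it home, flat against the sled's back fence and its right end against the end stop. Then turn the loose wing screw of the hold-down clockwise, stroke by stroke with a fingertip against its wings, until its collar seats on the bush and the foot holds the wood. Only push, never lift the offcut, and leave the other tools where they are.

Things in the scene. Friction and masses are not known exactly. Their poses are not given: they have to be found in the camera images.
- sled: short-piece sled, fixed to the saw table: plywood base 12 mm thick, wooden fence on its far side, hold-down bracket. Origin on the table straight below the screw axis; x points to the fence, y along it to the left, z up. In its frame (mm): base x -105 to 65, y -105 to 50, top z 12. An offcut that is home has its origin at x 8, y -5 and its left end stands 5 mm beyond the base
- fence_face (a point): foot of the fence's front face (sled x 38, y 0, z 12 mm; axes as the sled's). The fence is 22 mm thick, top 53 mm over the table, raised to 82 mm over sled y -46 to 46
- stop_face (a point): foot of the end stop's face (sled x 13, y -65, z 12 mm), which looks to the sled's +y; the stop is a wooden block, sled x -12 to 38, y -89 to -65, top 38 mm over the table
- bush_top (a point): centre of the top of the brass bush round the screw (56.5 mm over the table), where the collar seats. The bush sits on the bracket: steel arm 30 mm wide from the fence to sled x -15, 49 to 55 mm over the table, with an upright leg and two bolt heads on the fence above it (to sled x 30, y -20 to 20, up to 82 mm)
- workpiece: loose plain wooden offcut, 60 x 120 x 30 mm (its x, y, z), about 0.15 kg, lying flat on the sled's base under the bracket, short of the fence and of the end stop; origin at the centre of its underside, long axis y along the fence (within 0.15 rad of it at the start)
- wing_screw (a joint): turn of the steel wing screw, rad: grows clockwise seen from above (tightening); 8.0 = home, a hard stop, collar on bush; starts between 0 and 1.5. Thread lead 3 mm a turn: 3.8 mm above its seat at 0. At 0 its two wings point along the sled's +x and -x; at q they point q clockwise from there. Needs about 0.03 N m to turn and stays where it is left (no spring-back)
- wing_center (a point): on the screw axis at half height of the wings (z 70.5 mm over the table when home, up to 4 mm higher before). Two upright flat ears on either side of the hub, 6 mm thick, 27 mm out from the axis, 18 mm tall (9 below to 9 above this point); hub radius 8 mm, its collar 14 mm below this point
- foot: sprung foot under the bracket, rubber disc of 20 mm diameter on the screw axis; origin at the centre of its underside, at first 1.5 to 2.5 mm above the offcut's top. It does not turn with the screw; it meets the wood about half a turn before the screw is home and then presses with about 10 to 18 N
- try_square: bystander: try square, beech stock and steel blade, 210 x 141 x 20 mm, loose on the table right of the sled; origin at centre of underside
- caliper: bystander: caliper, 80 x 200 x 14 mm, loose on the table in front of the sled; origin at centre of underside
- sanding_block: bystander: sanding block, 62 x 112 x 34 mm, loose on the table behind the fence; origin at centre of underside
There are look-alikes about, which are no part of the job. Leave any orange look-alike of the workpiece alone. Of the things that look like the sled, the larger one is meant.

How it is judged:
On the way, in this order (a step that is already met when the one before it is completed fails the run):
1. the offcut is home: flush with the fence and against the end stop (x of workpiece in the frame of sled above 0.005 m and y of workpiece in the frame of sled below -0.002 m and angle between the y axis of workpiece and the y axis of sled, either way round below 0.03 rad and z of workpiece in the frame of sled below 0.016 m), for 0.2 s.
2. the wing screw is turned down to its seat with the offcut still home (all of step 1 and value of joint wing_screw above 7.7 rad), for 0.2 s.
At the end, for the whole second after the job is handed in: the offcut lies flat on the base, within 3 mm of fence and end stop and within 0.03 rad of parallel to the fence; the wing screw is at 7.7 rad or more (0.3 rad short of its stop at most) and the foot presses on the wood with more than 5 N (all of step 2 and contact force between foot and workpiece above 5 N and linear speed of workpiece below 0.01 m/s); the robot touches nothing.
It fails at once if the offcut is lifted more than 8 mm off the base or tipped (z of workpiece in the frame of sled above 0.02 m or angle between workpiece's own z axis and vertical above 0.15 rad).
It fails at once if the try square is knocked or moved more than 25 mm (distance of try_square from where it was at the start of the episode above 0.025 m).
It fails at once if the caliper is knocked or moved more than 25 mm (distance of caliper from where it was at the start of the episode above 0.025 m).
It fails at once if the sanding block is knocked or moved more than 25 mm (distance of sanding_block from where it was at the start of the episode above 0.025 m).
It also fails if it takes over 61 s, if anything falls off the work surface, if the arm or the gripper's body presses on something with over 40 N, if the wrist force passes 120 N, or if a joint passes its speed limit or range.

## Working session

There is one attempt and no reset: what is moved stays moved. The work goes in short steps, Python scripts to look and compute and a shell command to move; the robot and the scene stay as the last step left them, time stands still between calls to the robot, and variables do not carry over. Pictures are saved under pics/ and viewed, at most 10 in all, crops included, and the job is handed in when it is done.

```bash
mkdir -p pics; ls; python3 - <<'E'
from rig import get_obs, camera
import cv2, numpy as np, pickle
o=get_obs(); print(o['time'],o['position'],o['tool_rot'],o['grip_width'])
d={n:camera(n) for n in("scene","side")}
pickle.dump(d,open('cams.pkl','wb'))
for n in d:
    cv2.imwrite(f'pics/{n}0.png',d[n]['img'][:,:,::-1]); print(n,d[n]['intrinsics'],d[n]['R'],d[n]['t'])
E
```

```text
pics
0.0 [ 0.17673509 -0.5986368   0.19365921] [ 9.89735010e-01  1.42910409e-01  2.45210143e-05 -1.10646384e-03] 0.08701431408530134
scene [[501.21401074   0.         311.59230798]
 [  0.         501.21401074 197.14937581]
 [  0.           0.           1.        ]] [[-0.56415842 -0.82552264 -0.01541571]
 [-0.54095157  0.3836603  -0.74844918]
 [ 0.62377614 -0.41390475 -0.66301296]] [0.43236278 0.34350009 1.42706654]
side [[406.48588691   0.         320.26213656]
 [  0.         406.48588691 202.54976726]
 [  0.           0.           1.        ]] [[-0.87379615 -0.48629149  0.00093457]
 [-0.28680106  0.51378649 -0.80855958]
 [ 0.39271547 -0.70678428 -0.58841357]] [0.5716449  0.18128243 1.20345927]
```

View pics/scene0.png

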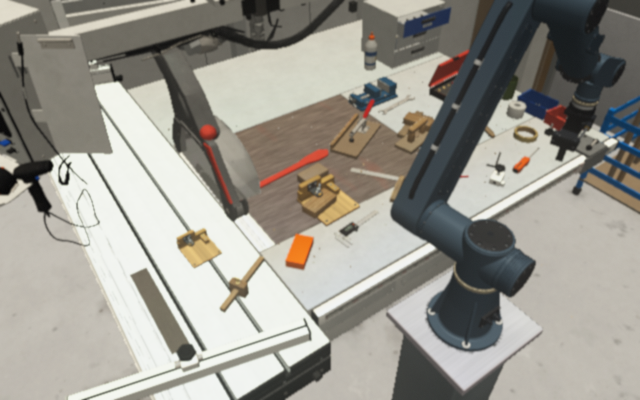

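View pics/side0.png

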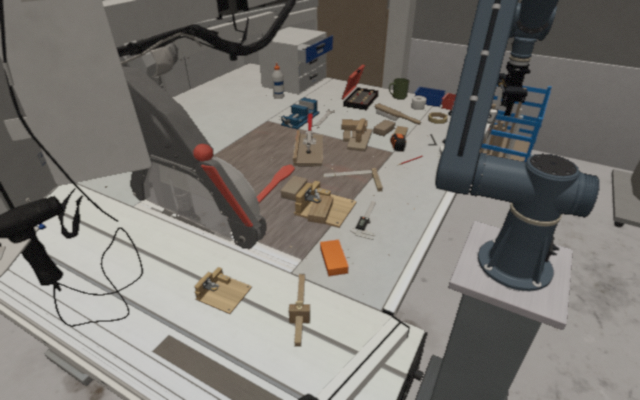

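Candidates for the sled: scene (327,195), the small one (198,245), and other jigs (355,135) and (415,130). For the offcut: the wood under the bracket at (310,200), or the orange block at (299,251), which is excluded. I choose the larger sled at (327,195) and check it close up.

```bash
cat > h.py <<'E'
import numpy as np, pickle
def ray(c,uv,z):
    R,t,K=c['R'],c['t'],c['intrinsics']; o=-R.T@t; d=R.T@np.linalg.inv(K)@[uv[0],uv[1],1]
    return o+d*(z-o[2])/d[2]
def proj(c,X):
    p=c['intrinsics']@(c['R']@np.array(X)+c['t']); return p[:2]/p[2]
E
python3 - <<'E'
from h import *; import cv2
d=pickle.load(open('cams.pkl','rb'))
for n,uv in(('scene',(327,195)),('scene',(198,245)),('side',(325,205)),('scene',(299,251))): print(n,uv,ray(d[n],uv,.03))
a=cv2.resize(d['scene']['img'][155:235,285:365],None,fx=5,fy=5,interpolation=cv2.INTER_CUBIC)
b=cv2.resize(d['side']['img'][165:245,275:355],None,fx=5,fy=5,interpolation=cv2.INTER_CUBIC)
cv2.imwrite('pics/crop.png',np.hstack([a,b])[:,:,::-1])
E
```

```text
scene (327, 195) [0.62741532 0.02786682 0.03      ]
scene (198, 245) [0.66947575 0.50881482 0.03      ]
side (325, 205) [0.60788321 0.0500008  0.03      ]
scene (299, 251) [0.46031793 0.2569324  0.03      ]
```

View pics/crop.png

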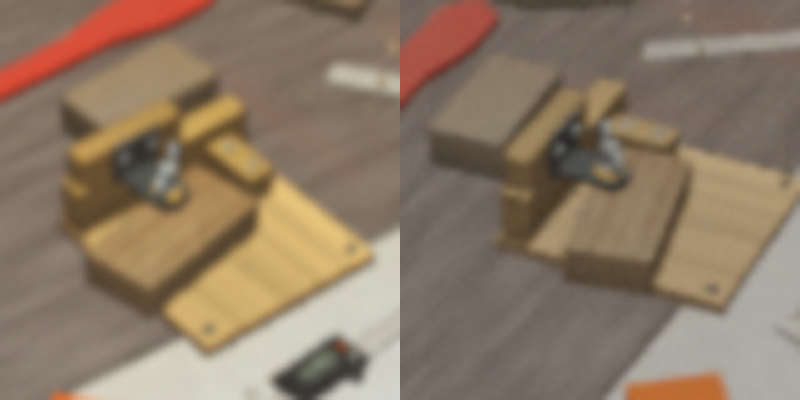

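The crop confirms it. The larger sled is in scene view at (327,195), with its front base corners near (327,225) and (360,207). The brown offcut lies under the bracket, and the grey sanding block sits behind the fence. Next comes a rough pose, then the wrist camera.

```bash
python3 - <<'E'
from h import *; from rig import camera,get_obs
d=pickle.load(open('cams.pkl','rb'))
s=d['scene'];
fl=ray(s,(285+208/5,155+352/5-.5),.012); fr=ray(s,(285+375/5,155+258/5-.5),.012)
fl2=ray(d['side'],(275+325/5,165+308/5-.5),.012)
print(fl,fr,fl2,np.linalg.norm(fl-fr))
y=(fl-fr)[:2];y/=np.linalg.norm(y);x=np.array([y[1],-y[0]])
print('yaw',np.degrees(np.arctan2(x[1],x[0])),'origin',(fl[:2]+fr[:2])/2+x*.105+y*.0275)
w=camera('wrist');print(w['T_tool_cam'],w['intrinsics'])
from scipy.spatial.transform import Rotation as R
o=get_obs();print(R.from_quat(o['tool_rot']).as_matrix())
E
```

```text
[0.52000017 0.10651569 0.012     ] [ 0.52853901 -0.04443097  0.012     ] [0.52126099 0.10652507 0.012     ] 0.15118798573510636
yaw 3.237689646879099 origin [0.62754884 0.06442868]
[[ 1.19122636e-03 -9.52943739e-01 -3.03144869e-01  8.28611143e-02]
 [ 9.99998613e-01  1.48815657e-03 -7.48502786e-04  5.32538653e-04]
 [ 1.16440807e-03 -3.03143557e-01  9.52944189e-01 -1.90318488e-01]
 [ 0.00000000e+00  0.00000000e+00  0.00000000e+00  1.00000000e+00]] [[343.25316207   0.         317.9539147 ]
 [  0.         343.25316207 201.90999647]
 [  0.           0.           1.        ]]
[[ 9.59153740e-01  2.82885274e-01 -1.59734252e-04]
 [ 2.82885127e-01 -9.59152278e-01  1.70641679e-03]
 [ 3.29510708e-04 -1.68190249e-03 -9.99998531e-01]]
```

```bash
python3 -m pendant '[[[0.037,-0.033,-0.007,0,0,0,1],[0.037,-0.033,-0.007,0,0,0,1],[0.037,-0.033,-0.007,0,0,0,1],[0.037,-0.033,-0.007,0,0,0,1],[0.037,-0.033,-0.007,0,0,0,1]]]'
python3 -m pendant '[[[0.037,-0.033,-0.007,0,0,0,1],[0.037,-0.033,-0.007,0,0,0,1],[0.037,-0.033,-0.007,0,0,0,1],[0.037,-0.033,-0.007,0,0,0,1],[0.037,-0.033,-0.007,0,0,0,1]]]'
python3 -m pendant '[[[0.037,-0.033,-0.007,0,0,0,1],[0.037,-0.033,-0.007,0,0,0,1],[0.037,-0.033,-0.007,0,0,0,1],[0.037,-0.033,-0.007,0,0,0,1],[0.037,-0.033,-0.007,0,0,0,1]]]'
python3 -m pendant '[[[0,0,0,0,0,-10,1],[0,0,0,0,0,-10,1],[0,0,0,0,0,-10,1],[0,0,0,0,0,-10,1],[0,0,0,0,0,-10,1]]]'
```

```text
time: 0.78
position: [0.3082, -0.3873, 0.2297]
tool_rot: [0.99, 0.143, 0.0, -0.0]
ft_force: [0.1, -0.1, -0.1]
grip_width: 0.087
grip_force: 0.0
time: 1.4
position: [0.4389, -0.1767, 0.2648]
tool_rot: [0.99, 0.143, -0.0, -0.0]
ft_force: [0.4, -0.2, -0.2]
grip_width: 0.0871
grip_force: 0.0
time: 2.02
position: [0.5696, 0.0339, 0.2996]
tool_rot: [0.99, 0.143, -0.0, 0.0]
ft_force: [0.3, -0.7, -0.5]
grip_width: 0.0873
grip_force: 0.0
time: 2.65
position: [0.5688, 0.0324, 0.2992]
tool_rot: [0.835, 0.55, -0.0, -0.0]
ft_force: [-0.2, -0.1, 0.2]
grip_width: 0.0868
grip_force: 0.0
```

```bash
python3 -m pendant '[[[0,0,0,0,0,-10.5,1],[0,0,0,0,0,-10.5,1],[0,0,0,0,0,-10.5,1],[0,0,0,0,0,-10.5,1],[0,0,0,0,0,-10.5,1]]]'>/dev/null
python3 -m pendant '[[[0,0,0,0,0,-10.5,1],[0,0,0,0,0,-10.5,1],[0,0,0,0,0,-10.5,1],[0,0,0,0,0,-10.5,1],[0,0,0,0,0,-10.5,1]]]'>/dev/null
python3 -m pendant '[[[0,0,0,0,0,-6,1],[0,0,0,0,0,-5.5,1],[0,0,0,0,0,0,1],[0,0,0,0,0,0,1],[0,0,0,0,0,0,1]]]'
cat >> h.py <<'E'
def wrist():
    from rig import get_obs,camera
    from scipy.spatial.transform import Rotation as Ro
    o=get_obs(); c=camera('wrist'); T=np.eye(4);T[:3,:3]=Ro.from_quat(o['tool_rot']).as_matrix();T[:3,3]=o['position']
    W=np.linalg.inv(T@c['T_tool_cam']); c['R']=W[:3,:3];c['t']=W[:3,3]; return c
E
python3 - <<'E'
from h import *; import cv2
c=wrist(); pickle.dump(c,open('w1.pkl','wb')); u=proj(c,(.628,.064,.03)).astype(int);print(u)
im=c['img']; cv2.imwrite('pics/w1full.png',im[:,:,::-1])
y0=max(0,min(250,u[1]-75));x0=max(0,min(440,u[0]-100))
print(x0,y0); cv2.imwrite('pics/w1.png',cv2.resize(im[y0:y0+150,x0:x0+200],None,fx=4,fy=4,interpolation=cv2.INTER_CUBIC)[:,:,::-1])
E
```

```text
time: 4.53
position: [0.569, 0.0324, 0.2995]
tool_rot: [-0.025, 1.0, 0.0, -0.0]
ft_force: [0.1, -0.4, 0.5]
grip_width: 0.0872
grip_force: 0.0
[338 201]
238 126
```

View pics/w1.png

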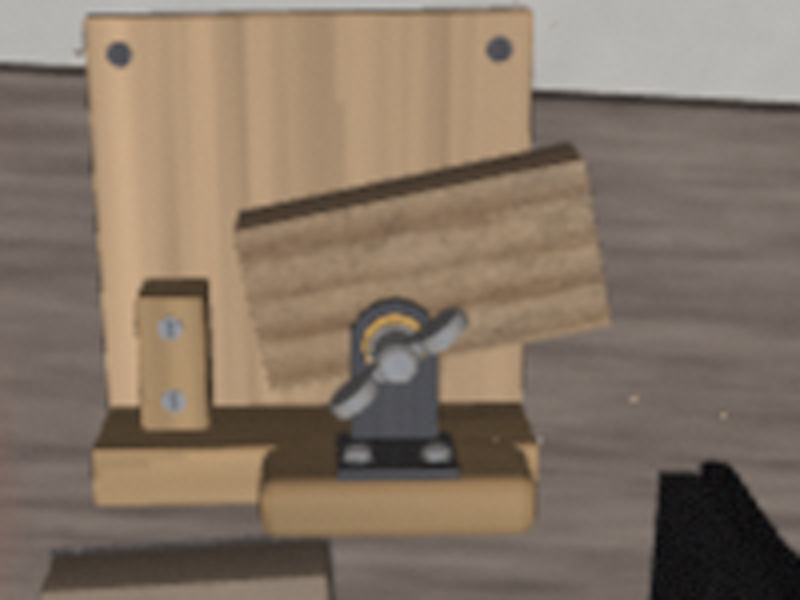

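The wrist view, in crop pixels, shows the base's front corners at (85,15) and (530,10). The offcut's top corners are at (238,230), (582,160), (608,322) and (270,388). The hub is at (398,362), with wing tips near (458,320) and (343,408).

```bash
cat > m.py <<'E'
from h import *; import math
c=pickle.load(open('w1.pkl','rb'))
P=lambda x,y,z: ray(c,(238+(x+.5)/4-.5,126+(y+.5)/4-.5),z)[:2]
fr,fl=P(85,15,.012),P(530,10,.012); print(np.linalg.norm(fl-fr))
yv=(fl-fr)/np.linalg.norm(fl-fr); xv=np.array([yv[1],-yv[0]]); yaw=math.degrees(math.atan2(xv[1],xv[0]))
O=(fl+fr)/2+xv*.105+yv*.0275
S=lambda p:np.round([(p-O)@xv*1000,(p-O)@yv*1000],1)
print('O',O,'yaw',yaw)
q=[P(*p,.042) for p in((238,230),(582,160),(608,322),(270,388))]; print('piece',[S(p) for p in q],'ctr',S(sum(q)/4))
d=q[1]-q[0];d2=q[2]-q[3];print('rot',math.degrees(math.atan2(d[1],d[0]))-yaw-90,math.degrees(math.atan2(d2[1],d2[0]))-yaw-90)
print('hub',S(P(398,362,.083)),'wings',S(P(458,320,.082)),S(P(343,408,.082)))
print('fencefoot-ish top front raised edge',S(P(275,447,.082)),S(P(530,447,.082)),'stop top',S(P(208,295,.038)),S(P(210,430,.038)))
E
python3 m.py
```

```text
0.1522051629334683
O [0.63445016 0.05961073] yaw 3.5836000735904827
piece [array([-36.3, -51.6]), array([-58.9,  63. ]), array([-2.3, 74.6]), array([ 20.6, -42.1])] ctr [-19.2  11. ]
rot 11.163995401966716 11.11812772044432
hub [-3.4  0.2] wings [-16.8  19. ] [ 12.4 -17.2]
fencefoot-ish top front raised edge [ 25.6 -39.2] [26.6 43. ] stop top [-12.3 -62.8] [ 37.9 -63.9]
```

Fit: sled origin (0.634, 0.060), yaw 3.6°. The offcut's centre is at sled (-19, 11) mm, turned about +11°, and the wings are at q ≈ 0.9 rad. Next I lower the open fingers in front of the offcut, straddling the screw, and push in +x.

```bash
python3 -m pendant '[[[0.018,0.026,0.03,0,0,-0.7,0.8],[0,0,0.05,0,0,0,0.8],[0,0,0.05,0,0,0,0.8],[0,0,0.05,0,0,0,0.8],[0,0,0.04,0,0,0,0.8]]]'
python3 -m pendant '[[[0,0,0.025,0,0,0,0.8],[0,0,0.018,0,0,0,0.8],[0,0,0,0,0,0,0.8],[0,0,0,0,0,0,0.8],[0,0,0,0,0,0,0.8]]]'
```

```text
time: 5.2
position: [0.5494, 0.0575, 0.0779]
tool_rot: [-0.031, 1.0, 0.0, -0.0]
ft_force: [-0.3, 0.0, 0.3]
grip_width: 0.0696
grip_force: 0.0
time: 5.82
position: [0.5507, 0.0573, 0.0377]
tool_rot: [-0.032, 0.999, -0.0, 0.001]
ft_force: [-0.6, 0.5, -0.1]
grip_width: 0.0693
grip_force: 0.0
```

```bash
python3 -m pendant '[[[-0.008,0,0,0,0,0,0.8],[-0.006,0,0,0,0,0,0.8],[-0.006,0,0,0,0,0,0.8],[-0.006,0,0,0,0,0,0.8],[-0.006,0,0,0,0,0,0.8]]]'
python3 -m pendant '[[[-0.005,0,0,0,0,0,0.8],[-0.005,0,0,0,0,0,0.8],[-0.004,0,0,0,0,0,0.8],[-0.002,0,0,0,0,0,0.8],[0,0,0,0,0,0,0.8]]]'
```

```text
time: 6.45
position: [0.5821, 0.0594, 0.0366]
tool_rot: [-0.032, 0.999, 0.0, -0.0]
ft_force: [-0.0, -0.1, -0.4]
grip_width: 0.0697
grip_force: 0.0
time: 7.08
position: [0.5978, 0.0604, 0.0366]
tool_rot: [-0.032, 0.999, 0.0, -0.0]
ft_force: [0.7, -0.4, -0.7]
grip_width: 0.0698
grip_force: 0.0
```

```bash
python3 -m pendant '[[[-0.002,0,0,0,0,0,0.8],[-0.002,0,0,0,0,0,0.8],[-0.001,0,0,0,0,0,0.8],[-0.001,0,0,0,0,0,0.8],[0,0,0,0,0,0,0.8]]]'
python3 - <<'E'
from h import *; import cv2
c=wrist(); pickle.dump(c,open('w2.pkl','wb')); cv2.imwrite('pics/w2.png',c['img'][:,:,::-1])
E
```

```text
time: 7.7
position: [0.6038, 0.0608, 0.0366]
tool_rot: [-0.032, 0.999, -0.0, -0.0]
ft_force: [-0.1, -0.2, -0.7]
grip_width: 0.0696
grip_force: 0.0
```

View pics/w2.png

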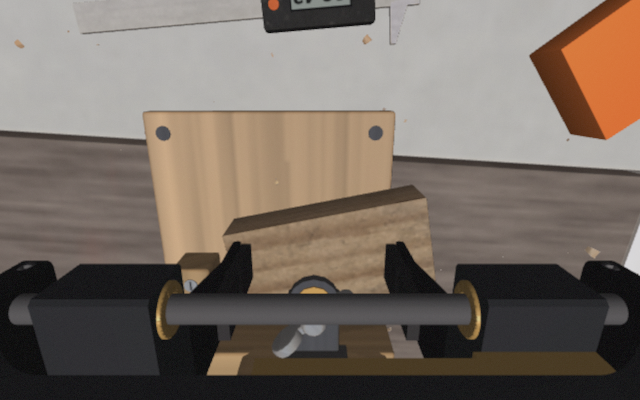

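The picture shows the offcut still tilted, with its front top edge from (227,235) to (425,200) and the fingertips near (240,250) and (400,250). I check where the edge lies against the tips.

```bash
python3 - <<'E'
from m import *
c1=c; c2=pickle.load(open('w2.pkl','rb'))
for p in((227,236),(426,199)): print(S(ray(c2,p,.042)[:2]))
for p in((145,112),(394,112)): print('base',S(ray(c2,p,.012)[:2]), ray(c2,p,.012))
from rig import get_obs
o=get_obs(); print('tcp',S(o['position'][:2]),o['position'])
from scipy.spatial.transform import Rotation as Ro
Rt=Ro.from_quat(o['tool_rot']).as_matrix()
for y in(-.035,.035):
  for x in(-.0095,.0095): print('tip',proj(c2,Rt@[x,y,.011]+o['position']))
E
```

```text
0.1522051629334683
O [0.63445016 0.05961073] yaw 3.5836000735904827
piece [array([-36.3, -51.6]), array([-58.9,  63. ]), array([-2.3, 74.6]), array([ 20.6, -42.1])] ctr [-19.2  11. ]
rot 11.163995401966716 11.11812772044432
hub [-3.4  0.2] wings [-16.8  19. ] [ 12.4 -17.2]
fencefoot-ish top front raised edge [ 25.6 -39.2] [26.6 43. ] stop top [-12.3 -62.8] [ 37.9 -63.9]
[-35.4 -50.4]
[-58.2  63.6]
base [-103.8 -102.3] [ 0.53721213 -0.04896251  0.012     ]
base [-104.1   48.7] [0.52747566 0.10171228 0.012     ]
tcp [-30.6   3.1] [0.60372335 0.06080254 0.03664272]
tip [264.01772858 246.53479477]
tip [262.60822654 218.74580942]
tip [373.09787301 246.60024431]
tip [374.60906973 218.8253313 ]
```

```bash
python3 - <<'E'
from h import *; import cv2
c=pickle.load(open('w2.pkl','rb')); im=c['img'][180:330,215:415]
im=cv2.convertScaleAbs(im,alpha=1.3,beta=30)
cv2.imwrite('pics/w2c.png',cv2.resize(im,None,fx=4,fy=4,interpolation=cv2.INTER_CUBIC)[:,:,::-1])
E
```

```text
(no output)
```

View pics/w2c.png

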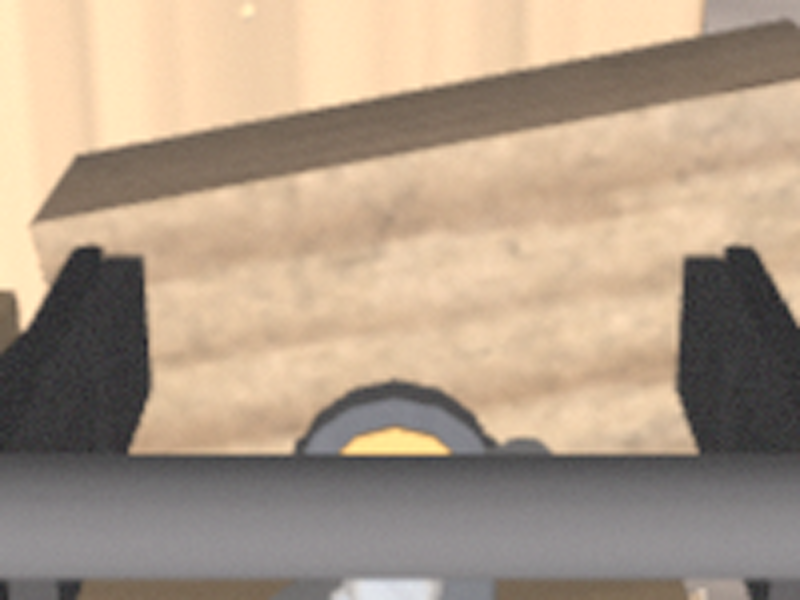

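The tips show at tool z ≈ -0.03 with the fingers open, so they passed over the offcut without touching it. I back out in front of it and feel for the base to calibrate the tip height.

```bash
python3 -m pendant '[[[0.02,0,0,0,0,0,0.8],[0.02,0,0,0,0,0,0.8],[0.015,0,0,0,0,0,0.8],[0,0,0,0,0,0,0.8],[0,0,0,0,0,0,0.8]]]'
python3 -m pendant '[[[0,0,0.004,0,0,0,0.8],[0,0,0.004,0,0,0,0.8],[0,0,0.004,0,0,0,0.8],[0,0,0.002,0,0,0,0.8],[0,0,0,0,0,0,0.8]]]'
```

```text
time: 8.38
position: [0.55, 0.0572, 0.0369]
tool_rot: [-0.032, 0.999, -0.0, 0.001]
ft_force: [0.3, -0.4, 0.0]
grip_width: 0.0698
grip_force: 0.0
time: 9.0
position: [0.5487, 0.0573, 0.0224]
tool_rot: [-0.032, 0.999, 0.0, -0.0]
ft_force: [0.0, -0.2, 0.5]
grip_width: 0.0696
grip_force: 0.0
```

```bash
python3 -m pendant '[[[0,0,0.002,0,0,0,0.8],[0,0,0.002,0,0,0,0.8],[0,0,0.002,0,0,0,0.8],[0,0,0,0,0,0,0.8],[0,0,0,0,0,0,0.8]]]'
```

```text
time: 9.62
position: [0.5488, 0.0573, 0.0167]
tool_rot: [-0.032, 0.999, 0.0, 0.0]
ft_force: [0.9, -1.0, -0.1]
grip_width: 0.07
grip_force: 0.0
```

```bash
python3 -m pendant '[[[0,0,0.004,0,0,0,0.8],[0,0,0.004,0,0,0,0.8],[0,0,0.004,0,0,0,0.8],[0,0,0.004,0,0,0,0.8],[0,0,0,0,0,0,0.8]]]'
python3 - <<'E'
from h import *; import cv2
c=wrist(); pickle.dump(c,open('w3.pkl','wb'))
im=cv2.convertScaleAbs(c['img'][90:330,160:480],alpha=1.3,beta=20)
cv2.imwrite('pics/w3.png',cv2.resize(im,None,fx=2,fy=2,interpolation=cv2.INTER_CUBIC)[:,:,::-1])
E
```

```text
time: 10.25
position: [0.5485, 0.0573, 0.0002]
tool_rot: [-0.032, 0.999, 0.0, -0.0]
ft_force: [-0.3, 0.4, -0.3]
grip_width: 0.0698
grip_force: 0.0
```

View pics/w3.png

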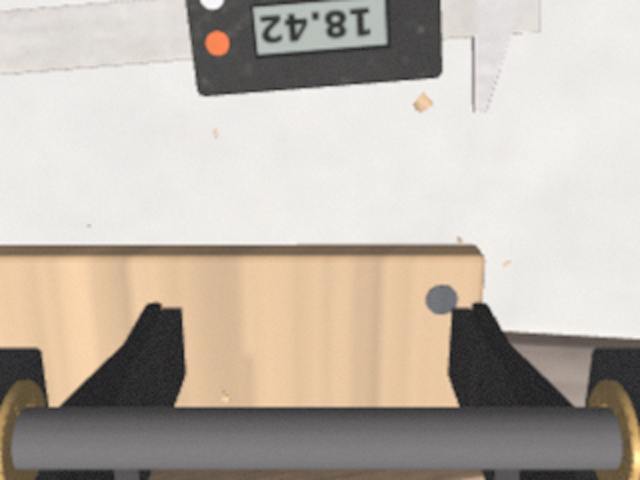

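The base shows in front of the tips and there is still no contact, which confirms the tips sit about 29 mm behind the TCP. I keep TCP z at about -0.003 (tip ≈ 0.026) and push in again.

```bash
python3 -m pendant '[[[-0.006,0,0.003,0,0,0,0.8],[-0.006,0,0,0,0,0,0.8],[-0.006,0,0,0,0,0,0.8],[-0.006,0,0,0,0,0,0.8],[-0.006,0,0,0,0,0,0.8]]]'
python3 -m pendant '[[[-0.004,0,0,0,0,0,0.8],[-0.004,0,0,0,0,0,0.8],[-0.004,0,0,0,0,0,0.8],[-0.004,0,0,0,0,0,0.8],[0,0,0,0,0,0,0.8]]]'
```

```text
time: 10.92
position: [0.5789, 0.0593, -0.0024]
tool_rot: [-0.032, 0.999, 0.0, -0.0]
ft_force: [-0.3, -0.3, 0.5]
grip_width: 0.07
grip_force: 0.3
time: 11.55
position: [0.5956, 0.0601, -0.0023]
tool_rot: [-0.032, 0.999, -0.0, 0.001]
ft_force: [-0.6, -0.5, -0.0]
grip_width: 0.0694
grip_force: 0.0
```

```bash
python3 -m pendant '[[[-0.002,0,0,0,0,0,0.8],[-0.002,0,0,0,0,0,0.8],[-0.001,0,0,0,0,0,0.8],[-0.001,0,0,0,0,0,0.8],[0,0,0,0,0,0,0.8]]]'
python3 - <<'E'
from h import *; import cv2
c=wrist(); pickle.dump(c,open('w4.pkl','wb'))
im=cv2.convertScaleAbs(c['img'][150:350,160:480],alpha=1.3,beta=20)
cv2.imwrite('pics/w4.png',cv2.resize(im,None,fx=2.5,fy=2.5,interpolation=cv2.INTER_CUBIC)[:,:,::-1])
E
```

```text
time: 12.18
position: [0.6009, 0.0606, -0.0024]
tool_rot: [-0.032, 0.999, 0.0, 0.0]
ft_force: [-1.3, -0.3, 0.7]
grip_width: 0.0698
grip_force: 0.3
```

View pics/w4.png

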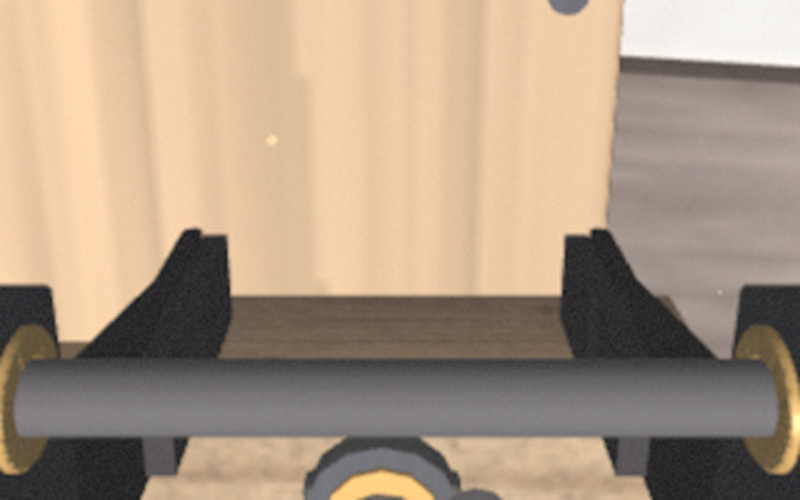

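The offcut is now square between the fingers, with its front face along crop row 297. I push the last millimetres until the force rises.

```bash
python3 -m pendant '[[[-0.001,0,0,0,0,0,0.8],[-0.001,0,0,0,0,0,0.8],[0,0,0,0,0,0,0.8],[0,0,0,0,0,0,0.8],[0,0,0,0,0,0,0.8]]]'
python3 -m pendant '[[[-0.001,0,0,0,0,0,0.8],[-0.001,0,0,0,0,0,0.8],[0,0,0,0,0,0,0.8],[0,0,0,0,0,0,0.8],[0,0,0,0,0,0,0.8]]]'
```

```text
time: 12.85
position: [0.6024, 0.0607, -0.0024]
tool_rot: [-0.032, 0.999, -0.0, -0.0]
ft_force: [-2.8, -0.0, 1.9]
grip_width: 0.0696
grip_force: 1.1
time: 13.48
position: [0.6023, 0.0608, -0.0025]
tool_rot: [-0.032, 0.999, 0.0, -0.002]
ft_force: [-7.3, -1.6, 3.7]
grip_width: 0.0695
grip_force: 3.0
```

The fence is met at TCP sled x ≈ -32, as expected. I back off, lift, go round to the left end with the wrist turned 90°, and close the fingers.

```bash
python3 -m pendant '[[[0.015,0,0,0,0,0,0.8],[0.01,0,-0.02,0,0,0,0.8],[0,0,-0.045,0,0,0,0.8],[0,0,-0.045,0,0,0,0.8],[-0.03,0.048,0,0,0,0,0]]]'
python3 -m pendant '[[[-0.035,0.048,0,0,0,10,0],[0,0,0,0,0,10,0],[0,0,0,0,0,10,0],[0,0,0,0,0,10,0],[0,0,0,0,0,10,0]]]'
python3 -m pendant '[[[0,0,0,0,0,10,0],[0,0,0,0,0,10,0],[0,0,0,0,0,10,0],[0,0,0,0,0,10,0],[0,0,0,0,0,0,0]]]'
python3 - <<'E'
from h import *; import cv2
c=wrist(); pickle.dump(c,open('w5.pkl','wb'))
im=cv2.convertScaleAbs(c['img'],alpha=1.3,beta=20)
cv2.imwrite('pics/w5.png',im[:,:,::-1])
E
```

```text
time: 14.1
position: [0.6109, 0.1069, 0.1124]
tool_rot: [-0.029, 1.0, -0.0, 0.005]
ft_force: [0.5, -0.2, -0.7]
grip_width: 0.0651
grip_force: 0.0
time: 14.72
position: [0.6401, 0.1597, 0.1079]
tool_rot: [0.396, 0.918, 0.001, 0.001]
ft_force: [0.6, 0.5, -0.0]
grip_width: 0.0173
grip_force: 0.0
time: 15.35
position: [0.6398, 0.1595, 0.1079]
tool_rot: [0.684, 0.73, 0.001, 0.001]
ft_force: [0.0, -0.1, 0.1]
grip_width: 0.0002
grip_force: 0.0
```

View pics/w5.png

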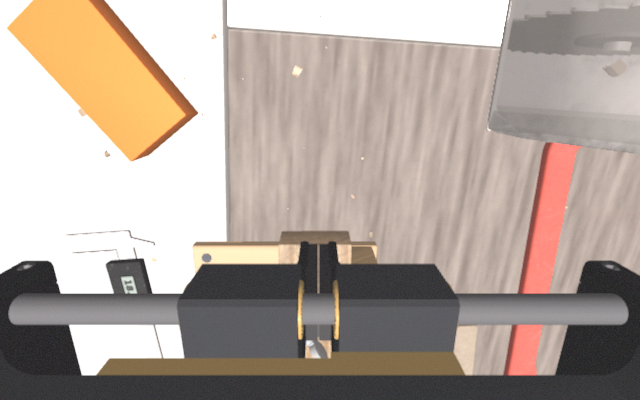

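The closed fingers show at (318,243) over the left end. I descend beside the offcut and push in -y.

```bash
python3 -m pendant '[[[0,-0.003,0.03,0,0,0,0],[0,0,0.03,0,0,0,0],[0,0,0.026,0,0,0,0],[0,0,0.02,0,0,0,0],[0,0,0,0,0,0,0]]]'
python3 -m pendant '[[[-0.006,0,0,0,0,0,0],[-0.006,0,0,0,0,0,0],[-0.005,0,0,0,0,0,0],[-0.004,0,0,0,0,0,0],[0,0,0,0,0,0,0]]]'
```

```text
time: 16.02
position: [0.6345, 0.1589, -0.0]
tool_rot: [0.684, 0.73, -0.001, -0.001]
ft_force: [0.5, 0.3, 0.9]
grip_width: 0.0005
grip_force: 0.0
time: 16.65
position: [0.637, 0.1376, 0.0019]
tool_rot: [0.685, 0.729, 0.0, 0.0]
ft_force: [-0.1, 0.4, -0.5]
grip_width: 0.0003
grip_force: 0.0
```

```bash
python3 -m pendant '[[[-0.003,0,0,0,0,0,0],[-0.003,0,0,0,0,0,0],[-0.002,0,0,0,0,0,0],[0,0,0,0,0,0,0],[0,0,0,0,0,0,0]]]'
python3 -m pendant '[[[-0.001,0,0,0,0,0,0],[-0.001,0,0,0,0,0,0],[-0.001,0,0,0,0,0,0],[0,0,0,0,0,0,0],[0,0,0,0,0,0,0]]]'
```

```text
time: 17.27
position: [0.6374, 0.1299, 0.0016]
tool_rot: [0.684, 0.729, -0.0, 0.0]
ft_force: [0.2, 0.7, 0.5]
grip_width: 0.0004
grip_force: 0.2
time: 17.9
position: [0.6375, 0.1269, 0.0016]
tool_rot: [0.684, 0.729, -0.0, 0.0]
ft_force: [-0.3, 0.2, 0.3]
grip_width: 0.0005
grip_force: 0.0
```

```bash
python3 -m pendant '[[[-0.001,0,0,0,0,0,0],[-0.001,0,0,0,0,0,0],[0,0,0,0,0,0,0],[0,0,0,0,0,0,0],[0,0,0,0,0,0,0]]]'
python3 -m pendant '[[[-0.001,0,0,0,0,0,0],[-0.001,0,0,0,0,0,0],[0,0,0,0,0,0,0],[0,0,0,0,0,0,0],[0,0,0,0,0,0,0]]]'
```

```text
time: 18.52
position: [0.6375, 0.1266, 0.0016]
tool_rot: [0.685, 0.729, 0.001, -0.001]
ft_force: [-0.3, 4.6, 0.3]
grip_width: 0.0003
grip_force: 2.5
time: 19.15
position: [0.6374, 0.1265, 0.0017]
tool_rot: [0.685, 0.729, 0.002, -0.002]
ft_force: [-0.1, 10.2, 0.4]
grip_width: 0.0004
grip_force: 5.1
```

The end stop is met at 10 N. I lift, return to the front and re-press against the fence to be sure, then check.

```bash
python3 -m pendant '[[[0.012,0,0,0,0,0,0],[0,0,-0.055,0,0,0,0],[0,0,-0.055,0,0,0,0.8],[-0.04,-0.034,0,0,0,0,0.8],[-0.039,-0.034,0,0,0,-10,0.8]]]'
python3 -m pendant '[[[0,0,0,0,0,-10,0.8],[0,0,0,0,0,-10,0.8],[0,0,0,0,0,-10,0.8],[0,0,0,0,0,-10,0.8],[0,0,0,0,0,-10,0.8]]]'
python3 -m pendant '[[[0,0,0.02,0,0,-10,0.8],[0,0,0.03,0,0,-10,0.8],[0,0,0.03,0,0,-10,0.8],[0,0,0.032,0,0,0,0.8],[0,0,0,0,0,0,0.8]]]'
python3 - <<'E'
from h import *; from rig import get_obs
import cv2
o=get_obs()['position']; a=np.radians(3.58); d=np.array(o[:2])-[.63445,.0596]
print(o,1e3*(d[0]*np.cos(a)+d[1]*np.sin(a)),1e3*(-d[0]*np.sin(a)+d[1]*np.cos(a)))
E
```

```text
time: 19.77
position: [0.5744, 0.0509, 0.1129]
tool_rot: [0.615, 0.788, 0.0, 0.002]
ft_force: [-0.9, -0.2, -0.2]
grip_width: 0.0225
grip_force: 0.0
time: 20.4
position: [0.5742, 0.0515, 0.1118]
tool_rot: [0.225, 0.974, -0.001, 0.0]
ft_force: [-0.4, 0.4, -0.7]
grip_width: 0.0676
grip_force: 0.0
time: 21.02
position: [0.5721, 0.0518, -0.0023]
tool_rot: [-0.032, 0.999, 0.0, -0.003]
ft_force: [-0.1, 0.9, 0.4]
grip_width: 0.0694
grip_force: 0.0
[ 0.57210573  0.05184122 -0.00234951] -62.70708036275111 -3.8507253266145374
```

```bash
python3 -m pendant '[[[-0.008,0,0,0,0,0,0.8],[-0.008,0,0,0,0,0,0.8],[-0.006,0,0,0,0,0,0.8],[-0.004,0,0,0,0,0,0.8],[-0.002,0,0,0,0,0,0.8]]]'
python3 -m pendant '[[[-0.001,0,0,0,0,0,0.8],[-0.001,0,0,0,0,0,0.8],[-0.001,0,0,0,0,0,0.8],[0,0,0,0,0,0,0.8],[0,0,0,0,0,0,0.8]]]'
```

```text
time: 21.65
position: [0.6025, 0.0537, -0.0001]
tool_rot: [-0.032, 0.999, -0.0, 0.0]
ft_force: [1.4, 0.2, -1.1]
grip_width: 0.0696
grip_force: 0.0
time: 22.28
position: [0.6027, 0.0539, -0.0006]
tool_rot: [-0.032, 0.999, 0.0, -0.002]
ft_force: [-4.6, -1.1, 3.9]
grip_width: 0.0697
grip_force: 2.6
```

The offcut is home. For the screw, I plan arcs about the axis with closed fingers: R = 24 mm, finger angle from about 172° down to 60°.

```bash
cat > pos.py <<'E'
from rig import get_obs; import numpy as np,sys
O=np.array([.6344,.0606]); a=np.radians(3.58)
o=get_obs(); d=np.array(o['position'][:2])-O
s=np.array([d[0]*np.cos(a)+d[1]*np.sin(a),-d[0]*np.sin(a)+d[1]*np.cos(a)])
psi=2*np.arctan2(o['tool_rot'][1],o['tool_rot'][0]); 
print('sled mm',s*1e3,'R',np.hypot(*s)*1e3,'f',np.degrees(np.arctan2(s[1],s[0]))%360,'psi-based f',(np.degrees(psi)+90-3.58)%360,'z',o['position'][2],'t',o['time'],'F',np.round(o['ft_force'],1),'q6',o['q'][5])
if len(sys.argv)>1:
    f=np.radians(float(sys.argv[1]));R=float(sys.argv[2])*1e-3
    w=R*np.array([np.cos(f),np.sin(f)])-s; c,n=np.cos(psi-a),np.sin(psi-a)
    print('tool shift mm',1e3*(w@[c,n]),1e3*(w@[n,-c]))
E
python3 -m pendant '[[[0.012,0,0,0,0,0,0.8],[0,0,-0.055,0,0,0,0],[0,0,-0.055,0,0,9.8,0],[0,0,0,0,0,9.8,0],[0,0,0,0,0,9.8,0]]]'
python3 -m pendant '[[[0,0,0,0,0,9.8,0],[0,0,0,0,0,9.8,0],[0,0,0,0,0,9.8,0],[0,0,0,0,0,9.8,0],[0,0,0,0,0,9.8,0]]]'
python3 -m pendant '[[[0,0,0,0,0,9.8,0],[0,0,0,0,0,9.8,0],[0,0,0,0,0,0,0],[0,0,0,0,0,0,0],[0,0,0,0,0,0,0]]]'
python3 pos.py 172 24
python3 - <<'E'
from h import *; import cv2
c=wrist(); pickle.dump(c,open('w6.pkl','wb'))
s=__import__('rig').camera('scene'); pickle.dump(s,open('s6.pkl','wb'))
E
```

```text
time: 22.9
position: [0.5943, 0.0531, 0.111]
tool_rot: [0.226, 0.974, 0.0, 0.002]
ft_force: [0.1, 0.5, -0.5]
grip_width: 0.0378
grip_force: 0.0
time: 23.52
position: [0.5936, 0.0532, 0.1097]
tool_rot: [0.609, 0.793, 0.001, 0.001]
ft_force: [-0.3, -0.3, 0.0]
grip_width: 0.0004
grip_force: 0.0
time: 24.15
position: [0.5932, 0.0531, 0.1097]
tool_rot: [0.733, 0.68, 0.0, 0.0]
ft_force: [-0.5, -0.5, -0.7]
grip_width: 0.0006
grip_force: 0.0
sled mm [-41.55007599  -4.89752219] R 41.83771669457889 f 186.72245571971936 psi-based f 172.12409370638974 z 0.10965600244780847 t 24.15 F [-0.5 -0.5 -0.7] q6 -0.023213121016072456
tool shift mm 10.596829157261022 16.487099883332263
```

```bash
python3 -m pendant '[[[0.0106,0.0165,0,0,0,0,0],[0,0,0.03,0,0,0,0],[0,0,0.025,0,0,0,0],[0,0,0.015,0,0,0,0],[0,0,0,0,0,0,0]]]'
python3 pos.py 172 24
python3 -m pendant '[[[0.0042,0.0004,0,0,0,10,0],[0.0042,0.0004,0,0,0,10,0],[0.0042,0.0004,0,0,0,10,0],[0.0042,0.0004,0,0,0,10,0],[0.0042,0.0004,0,0,0,10,0]]]'
python3 pos.py
```

```text
time: 24.88
position: [0.6096, 0.0624, 0.0386]
tool_rot: [0.733, 0.68, -0.001, -0.001]
ft_force: [-0.1, -0.9, 0.7]
grip_width: 0.0002
grip_force: 0.0
sled mm [-24.61525188   3.3887895 ] R 24.847424801445847 f 172.16134639334635 psi-based f 172.0621630912473 z 0.03857607002485777 t 24.875 F [-0.1 -0.9  0.7] q6 -0.003986185954570913
tool shift mm 0.06905154865668549 0.847401697706674
time: 25.5
position: [0.6198, 0.0806, 0.0403]
tool_rot: [0.953, 0.303, -0.001, -0.0]
ft_force: [-0.9, 0.4, -1.3]
grip_width: 0.0004
grip_force: 0.9
sled mm [-13.32931948  20.8404492 ] R 24.738534325795104 f 122.60252906986415 psi-based f 121.73136335889055 z 0.040343481186576644 t 25.5 F [-0.9  0.4 -1.3] q6 0.9048045573362664
```

```bash

python3 -m pendant '[[[0.0042,0.0004,0,0,0,10,0],[0.0042,0.0004,0,0,0,10,0],[0.0042,0.0004,0,0,0,10,0],[0.0042,0.0004,0,0,0,10,0],[0.0042,0.0004,0,0,0,10,0]]]'
python3 pos.py
python3 -m pendant '[[[0.0042,0.0004,0,0,0,10,0],[0,0,0,0,0,0,0],[-0.004,0,0,0,0,0,0],[0,0,-0.03,0,0,0,0],[0,0,-0.04,0,0,0,0]]]'
python3 - <<'E'
from h import *; import cv2
c=wrist(); pickle.dump(c,open('w7.pkl','wb'))
u=proj(c,(.6344,.0606,.08)); print(u)
im=c['img']; x0,y0=int(max(0,u[0]-80)),int(min(280,max(0,u[1]-60)))
a=cv2.resize(im[y0:y0+120,x0:x0+160],(640,480),interpolation=cv2.INTER_CUBIC)
cv2.imwrite('pics/w7.png',a[:,:,::-1]);print(x0,y0)
E
```

```text
time: 26.12
position: [0.6409, 0.0847, 0.0406]
tool_rot: [0.992, -0.128, 0.0, -0.001]
ft_force: [-0.6, 2.2, -1.2]
grip_width: 0.0003
grip_force: 0.9
sled mm [ 8.03089955 23.6050453 ] R 24.93378252485201 f 71.21068811230134 psi-based f 71.72576549724901 z 0.04061731271034373 t 26.125 F [-0.6  2.2 -1.2] q6 1.7845072576696488
time: 26.75
position: [0.6397, 0.0839, 0.1096]
tool_rot: [0.978, -0.21, -0.001, 0.0]
ft_force: [0.4, -0.3, -0.4]
grip_width: 0.0004
grip_force: 0.0
[351.03978506 213.91143144]
271 153
```

View pics/w7.png

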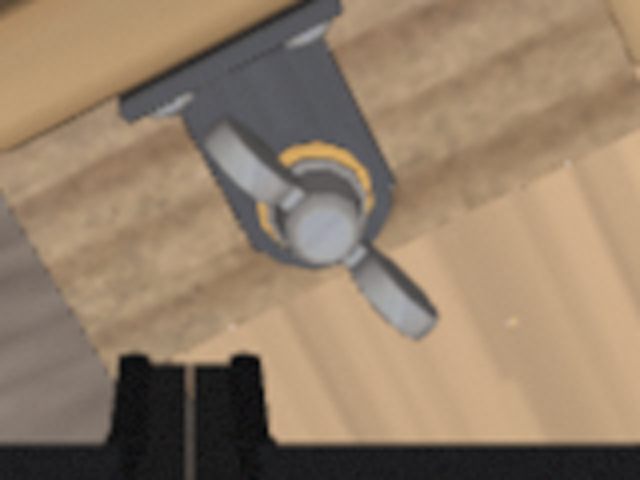

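The screw turned. Its hub is at crop (322,222), with wing ends at (222,130) and (425,325). The offcut is flush under the bracket. I compute q from these.

```bash
cat > ang.py <<'E'
from h import *
O=np.array([.6344,.0606]); a=np.radians(3.58)
c=pickle.load(open('w7.pkl','rb'))
def S(cx,cy,z):
    d=ray(c,(271+cx/4,153+cy/4),z)[:2]-O; return 1e3*np.array([d[0]*np.cos(a)+d[1]*np.sin(a),-d[0]*np.sin(a)+d[1]*np.cos(a)])
p,q,h=S(222,130,.080),S(425,325,.080),S(322,222,.080)
print(p,q,h,np.degrees(np.arctan2(*(p-q)[::-1])))
E
python3 ang.py; python3 pos.py 252 24
```

```text
[25.52964735  5.59242678] [-21.93112983  -9.49524441] [ 3.3499435  -1.98495525] 17.635339994872254
sled mm [11.31100091 22.65026035] R 25.317445280830217 f 63.463548916423505 psi-based f 62.18927985030177 z 0.11630399777362684 t 26.8 F [ 0.2 -0.4  3.1] q6 1.9519587497623274
tool shift mm 4.6524712252160105 48.96020903761075
```

```bash

for i in 1 2 3; do python3 -m pendant '[[[0,0,0,0,0,-10,0],[0,0,0,0,0,-10,0],[0,0,0,0,0,-10,0],[0,0,0,0,0,-10,0],[0,0,0,0,0,-10,0]]]' >/dev/null; done
python3 -m pendant '[[[0,0,0,0,0,-10,0],[0,0,0,0,0,-10,0],[0,0,0,0,0,-10,0],[0,0,0,0,0,-10,0],[0,0,0,0,0,0,0]]]'
python3 pos.py 252 24
```

```text
time: 29.3
position: [0.641, 0.0839, 0.11]
tool_rot: [0.125, 0.992, -0.0, 0.0]
ft_force: [0.6, -0.7, -0.6]
grip_width: 0.0009
grip_force: 0.0
sled mm [ 8.00121898 22.85646338] R 24.216470089627588 f 70.70670052061013 psi-based f 252.01335962248507 z 0.10995083965640881 t 29.3 F [ 0.6 -0.7 -0.6] q6 -1.3614752222799498
tool shift mm 0.5578169891896964 -48.21017232617542
```

```bash

python3 -m pendant '[[[0.0005,-0.048,0,0,0,0,0],[0,0,0.03,0,0,0,0],[0,0,0.025,0,0,0,0],[0,0,0.015,0,0,0,0],[0,0,0,0,0,0,0]]]'
python3 pos.py 252 24
python3 -m pendant '[[[0.0042,0.0004,0,0,0,10,0],[0.0042,0.0004,0,0,0,10,0],[0.0042,0.0004,0,0,0,10,0],[0.0042,0.0004,0,0,0,10,0],[0.0042,0.0004,0,0,0,10,0]]]'
python3 -m pendant '[[[0.0042,0.0004,0,0,0,10,0],[0.0042,0.0004,0,0,0,10,0],[0.0042,0.0004,0,0,0,10,0],[0.0042,0.0004,0,0,0,10,0],[0.0042,0.0004,0,0,0,10,0]]]'
python3 pos.py 152 24
```

```text
time: 29.92
position: [0.6278, 0.0378, 0.0387]
tool_rot: [0.125, 0.992, -0.0, -0.001]
ft_force: [0.6, -0.2, 0.2]
grip_width: 0.0007
grip_force: 0.0
sled mm [ -7.98288286 -22.33783366] R 23.721408715152783 f 250.33460908793143 psi-based f 252.01053234334253 z 0.03865677181173868 t 29.925 F [ 0.6 -0.2  0.2] q6 -1.436501116756126
tool shift mm -0.6893494749122997 -0.28873799256132887
time: 30.55
position: [0.6141, 0.0503, 0.0409]
tool_rot: [0.535, 0.845, 0.0, 0.002]
ft_force: [0.1, -0.7, -0.7]
grip_width: 0.0004
grip_force: 0.8
time: 31.18
position: [0.6133, 0.071, 0.0409]
tool_rot: [0.842, 0.54, 0.0, 0.001]
ft_force: [-1.1, -0.2, 0.4]
grip_width: 0.0005
grip_force: 0.7
sled mm [-20.40065541  11.6707411 ] R 23.503041059185495 f 150.2271292936279 psi-based f 151.72621930318124 z 0.040894851583674556 t 31.175 F [-1.1 -0.2  0.4] q6 0.36680634046899074
tool shift mm -0.7295452893739923 -0.5047290836932607
```

```bash

python3 -m pendant '[[[0.0042,0.0004,0,0,0,10,0],[0.0042,0.0004,0,0,0,10,0],[0.0042,0.0004,0,0,0,10,0],[0.0042,0.0004,0,0,0,10,0],[0.0042,0.0004,0,0,0,10,0]]]'
python3 -m pendant '[[[0.0042,0.0004,0,0,0,10,0],[0.0042,0.0004,0,0,0,10,0],[0.0042,0.0004,0,0,0,10,0],[0.0042,0.0004,0,0,0,10,0],[0,0,0,0,0,0,0]]]'
python3 pos.py 62 24
```

```text
time: 31.8
position: [0.6281, 0.0849, 0.0406]
tool_rot: [0.991, 0.133, -0.0, -0.0]
ft_force: [-2.0, 0.0, 0.2]
grip_width: 0.0004
grip_force: 0.8
time: 32.42
position: [0.6456, 0.0836, 0.0406]
tool_rot: [0.978, -0.21, 0.001, -0.0]
ft_force: [0.2, 2.8, -0.2]
grip_width: 0.0002
grip_force: 0.6
sled mm [12.61122983 22.21680765] R 25.546617386469855 f 60.41886423278106 psi-based f 62.15683611060824 z 0.04056351244004472 t 32.425 F [ 0.2  2.8 -0.2] q6 1.9510049450001004
tool shift mm -0.7090999124422903 1.5349553398192364
```

```bash

python3 -m pendant '[[[-0.004,0,0,0,0,0,0],[0,0,-0.03,0,0,0,0],[0,0,-0.04,0,0,0,0],[0,0,0,0,0,-10,0],[0,0,0,0,0,-10,0]]]' >/dev/null
for i in 1 2 3; do python3 -m pendant '[[[0,0,0,0,0,-10,0],[0,0,0,0,0,-10,0],[0,0,0,0,0,-10,0],[0,0,0,0,0,-10,0],[0,0,0,0,0,-10,0]]]' >/dev/null; done
python3 -m pendant '[[[0,0,0,0,0,-10,0],[0,0,0,0,0,-10,0],[0,0,0,0,0,0,0],[0,0,0,0,0,0,0],[0,0,0,0,0,0,0]]]'
python3 pos.py 252 24
```

```text
time: 35.55
position: [0.6414, 0.0846, 0.1098]
tool_rot: [0.126, 0.992, -0.0, 0.0]
ft_force: [0.3, 0.0, 0.1]
grip_width: 0.0004
grip_force: 0.0
sled mm [ 8.44525878 23.56374433] R 25.03142909934591 f 70.28229289495445 psi-based f 251.9988181005982 z 0.10978085586539427 t 35.55 F [0.3 0.  0.1] q6 -1.3602063429247495
tool shift mm 0.7493097499586838 -49.02019654654491
```

```bash

python3 -m pendant '[[[0.0005,-0.049,0,0,0,0,0],[0,0,0.03,0,0,0,0],[0,0,0.025,0,0,0,0],[0,0,0.017,0,0,0,0],[0,0,0,0,0,0,0]]]'
python3 -m pendant '[[[0.0042,0.0004,0,0,0,10,0],[0.0042,0.0004,0,0,0,10,0],[0.0042,0.0004,0,0,0,10,0],[0.0042,0.0004,0,0,0,10,0],[0.0042,0.0004,0,0,0,10,0]]]'
python3 -m pendant '[[[0.0042,0.0004,0,0,0,10,0],[0.0042,0.0004,0,0,0,10,0],[0.0042,0.0004,0,0,0,10,0],[0.0042,0.0004,0,0,0,10,0],[0.0042,0.0004,0,0,0,10,0]]]'
python3 pos.py 152 24
```

```text
time: 36.17
position: [0.6277, 0.0375, 0.0363]
tool_rot: [0.125, 0.992, -0.0, -0.001]
ft_force: [0.3, -0.2, -0.1]
grip_width: 0.0003
grip_force: 0.0
time: 36.8
position: [0.614, 0.0499, 0.0388]
tool_rot: [0.535, 0.845, 0.0, 0.001]
ft_force: [-0.1, -1.6, -1.1]
grip_width: 0.0004
grip_force: 0.9
time: 37.42
position: [0.6131, 0.0706, 0.0387]
tool_rot: [0.842, 0.54, -0.0, 0.001]
ft_force: [-0.9, -1.8, -0.5]
grip_width: 0.0007
grip_force: 0.9
sled mm [-20.61992272  11.28084194] R 23.504012592540683 f 151.3176103961186 psi-based f 151.75166700232512 z 0.03868942401706826 t 37.425 F [-0.9 -1.8 -0.5] q6 0.36587297951137915
tool shift mm -0.2820791998010603 -0.4964364432658859
```

```bash

python3 -m pendant '[[[0.0021,0.0001,0,0,0,5,0],[0.0021,0.0001,0,0,0,5,0],[0.0021,0.0001,0,0,0,5,0],[0,0,0,0,0,0,0],[0,0,0,0,0,0,0]]]'
python3 -m pendant '[[[0.0021,0.0001,0,0,0,5,0],[0,0,0,0,0,0,0],[0.0021,0.0001,0,0,0,5,0],[0,0,0,0,0,0,0],[0,0,0,0,0,0,0]]]'
python3 pos.py
```

```text
time: 38.05
position: [0.6164, 0.0762, 0.0383]
tool_rot: [0.904, 0.428, 0.0, 0.0]
ft_force: [-1.9, -0.5, 1.0]
grip_width: 0.0003
grip_force: 0.8
time: 38.67
position: [0.6193, 0.0793, 0.0378]
tool_rot: [0.937, 0.348, 0.0, -0.0]
ft_force: [-0.9, -0.8, 1.1]
grip_width: 0.0001
grip_force: 0.7
sled mm [-13.9407357   19.64709582] R 24.090506140012412 f 125.3578756537576 psi-based f 127.16504691682151 z 0.03775270668876058 t 38.675 F [-0.9 -0.8  1.1] q6 0.8080285036589052
```

```bash

python3 -m pendant '[[[0.0017,0.0001,0,0,0,4,0],[0,0,0,0,0,0,0],[0.0017,0.0001,0,0,0,4,0],[0,0,0,0,0,0,0],[0,0,0,0,0,0,0]]]'
python3 -m pendant '[[[0.0013,0.0001,0,0,0,3,0],[0,0,0,0,0,0,0],[0,0,0,0,0,0,0],[0,0,0,0,0,0,0],[0,0,0,0,0,0,0]]]'
python3 pos.py
```

```text
time: 39.3
position: [0.6206, 0.0814, 0.0375]
tool_rot: [0.959, 0.282, -0.001, -0.001]
ft_force: [-4.5, 1.0, 3.2]
grip_width: 0.0004
grip_force: 2.7
time: 39.92
position: [0.6208, 0.0821, 0.0375]
tool_rot: [0.967, 0.257, -0.002, -0.001]
ft_force: [-7.6, 1.9, 5.0]
grip_width: 0.0002
grip_force: 3.4
sled mm [-12.23361026  22.32934686] R 25.46096916875404 f 118.71707390510085 psi-based f 116.14942320012803 z 0.037466342172697134 t 39.925 F [-7.6  1.9  5. ] q6 1.0048865698063747
```

The force jumps while the motion stalls, which looks like the hard stop. I back off, lift clear and check the wing angle numerically.

```bash

python3 -m pendant '[[[-0.005,0,0,0,0,0,0],[0,0,-0.03,0,0,0,0],[0,0,-0.04,0,0,0,0],[0,-0.02,0,0,0,0,0],[0,0,0,0,0,0,0]]]'
cat > wing.py <<'E'
from h import *; import cv2,sys
O=np.array([.6344,.0606]); a=np.radians(3.58)
def wing(c,zc):
    im=c['img']; hsv=cv2.cvtColor(im,cv2.COLOR_RGB2HSV)
    # rectify plane z=zc round the axis: 2 px/mm, sled x up, y left
    g=np.array([[-40,-40],[40,-40],[40,40],[-40,40]],float)*1e-3
    w=[O+[p[0]*np.cos(a)-p[1]*np.sin(a),p[0]*np.sin(a)+p[1]*np.cos(a)] for p in g]
    src=np.float32([proj(c,[*p,zc]) for p in w]); dst=np.float32([(80-p[1]*2000,80-p[0]*2000) for p in g])
    H=cv2.getPerspectiveTransform(src,dst); r=cv2.warpPerspective(im,H,(160,160)); h=cv2.cvtColor(r,cv2.COLOR_RGB2HSV)
    m=((h[...,1]<60)&(h[...,2]>105)).astype(np.uint8)
    yy,xx=np.mgrid[:160,:160]; m[np.hypot(xx-80,yy-80)>62]=0
    m=cv2.morphologyEx(m,cv2.MORPH_OPEN,np.ones((3,3)))
    n,l,s,ct=cv2.connectedComponentsWithStats(m); i=1+np.argmax(s[1:,4]); m=(l==i).astype(np.uint8)
    (cx,cy),(w_,h_),an=cv2.minAreaRect(np.column_stack(np.nonzero(m)[::-1]).astype(np.float32))
    mu=cv2.moments(m,True); t=.5*np.degrees(np.arctan2(2*mu['mu11'],mu['mu20']-mu['mu02']))
    # image dir (cos t, sin t): sled x=-sin, y=-cos
    print('area',s[i,4]/4,'rect mm',w_/2,h_/2,'ear angle',np.degrees(np.arctan2(-np.cos(np.radians(t)),-np.sin(np.radians(t))))%180)
    for k in range(0,160,8): print(''.join('#' if m[k,j] else '.' for j in range(0,160,4)))
wing(pickle.load(open('w7.pkl','rb')),.08)
c=wrist(); pickle.dump(c,open('w8.pkl','wb')); print(proj(c,[*O,.077])); wing(c,.077)
E
python3 wing.py
```

```text
time: 40.55
position: [0.6084, 0.0977, 0.1074]
tool_rot: [0.966, 0.257, 0.0, -0.0]
ft_force: [-0.0, -0.0, -0.0]
grip_width: 0.0004
grip_force: 0.0
area 262.0 rect mm 33.98823165893555 12.969194412231445 ear angle 22.391920767728436
........................................
........................................
........................................
........................................
................###.....................
................###.....................
................####....................
..................###...................
...................####.................
.................#######................
..................#######...............
....................####................
........................................
........................................
........................................
........................................
........................................
........................................
........................................
........................................
[383.9134317 213.7973397]
area 260.25 rect mm 12
[... 155 characters left out ...]
...
........................................
........................................
........................................
........................................
........................................
...................###..................
........###############.................
...........#####.#######................
..................####..................
........................................
........................................
........................................
........................................
........................................
........................................
........................................
........................................
```

```bash
python3 -c "
from rig import hand_in; print(hand_in())"
```

```text
the job is handed in; nothing more can be done
None
```

I pushed the offcut home against the fence and end stop, turned the wing screw down to its hard stop (about 7.9 rad from the last image), and handed the job in at about 41 s with the robot clear; the foot's force on the wood was not measured and no verdict was returned.

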